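# Bolt the chest lid shut

### The job

Lock the wooden chest with the spring-loaded bolt on its lid: slide the bolt across by its upright handle until it comes up against its stop, then, holding it there against the spring, turn the handle down flat into the notch and let go so that it stays locked. Feel for the stop and press gently, never hard, and leave the spanner on the lid, the tape measure and the battery where they are.

Things in the scene. Friction and masses are not known exactly. Their poses are not given: they have to be found in the camera images.
- chest: wooden chest fixed to the bench, 160 (x) x 260 (y) x 85 mm high, its top level. Origin at the centre of its underside; at yaw 0 x points away from the robot, y to the left. It carries the bolt on its lid and the steel keeper (stop block, notch, ledge) on its left rail. What the handle's stem presses on the keeper, along or down, must stay under 20 N.
- keeper_mid (a point): point of the chest on the bolt's axis (30 mm over the lid), where the stop's face stands on average. The keeper itself is set anew each time up to 16 mm to either side along y and is NOT measured: the stem meets the stop at a bolt_slide of 0.034 to 0.066. The keeper is 48 mm high over the lid and lies within 27 mm of the axis in x.
- notch_mid (a point): point of the chest where the notch's middle is on average, 7 mm before keeper_mid (same unmeasured shift), 20 mm towards the robot of the axis. The notch is 14 mm wide in y; the stop is its far (+y) wall. The 9 mm stem can turn down when it touches the stop or is up to 5 mm back from it; farther back it lands on a ledge at 0.4 to 0.8 rad and goes no lower.
- bolt_base: steel foot of the bolt, fixed on the lid, with channel (40 mm high) and spring tube (44 mm high). Origin on the lid under the bolt's axis, axes parallel to the chest's. The bolt's axis runs along y, 30 mm above the origin; the bolt goes home towards +y (left). The handle's stem stands at y = -0.045 m + bolt_slide of this frame.
- bolt_grip (a point): middle of the handle's dark sleeve, on its centre line 60 mm from the bolt's axis; z points out along the handle. The handle is a 9 mm stem with a round sleeve 13 mm thick from 40 to 77 mm off the axis. Pinched from above with the fingers closing along the bolt's axis (y), it swivels between them as it is turned.
- bolt_slide (a joint): how far the bolt is slid towards +y, m; 0 at rest, where the spring holds it. The spring pushes back with about 4 N at 0, 0.9 N more per 10 mm, plus about 1 N of friction. Let go with the handle up, it springs back; with the handle down it comes back at most 5 mm and the notch holds it.
- bolt_turn (a joint): turn of the handle about the bolt's axis, rad: 0 upright, growing as it is lowered towards -x of the chest (towards the robot), 1.57 fully down, level, 30 mm above the lid. Stiff by about 0.05 N m: it stays where it is left. It starts within 0.12 of upright.
- lid_spanner: bystander: bright combination spanner, 147 x 29 x 10 mm, lying loose on the far part of the chest's lid. Origin at the centre of its underside, long along its y.
- tape_measure: bystander: tape measure, 62 x 94 x 38 mm, loose on the bench to the right of the chest. Origin at the centre of its underside.
- battery_2: bystander: black cordless tool battery, 112 x 82 x 58 mm, loose on the bench to the left of the chest. Origin at the centre of its underside.

How it is judged:
On the way:
1. the bolt is slid across, more than 30 mm, its handle still up (value of joint bolt_slide above 0.03 m and value of joint bolt_turn below 0.75 rad), for 0.1 s.
At the end, for the whole second after the job is handed in: The bolt stays slid across (bolt_slide over 0.025 m) with its handle down in the notch (bolt_turn over 1.40 rad), at rest (value of joint bolt_turn above 1.4 rad and value of joint bolt_slide above 0.025 m and velocity of joint bolt_turn below 0.05 rad/s and velocity of joint bolt_slide between -0.005 and 0.005 m/s); the robot touches nothing.
It fails at once if the stem is pressed on the keeper (stop, ledge or notch) with more than 20 N (contact force between bolt_base and chest above 20 N).
It fails at once if the spanner is moved by more than 20 mm (distance of lid_spanner from where it was at the start of the episode above 0.02 m).
It fails at once if the tape measure is moved by more than 20 mm (distance of tape_measure from where it was at the start of the episode above 0.02 m).
It fails at once if the battery is moved by more than 20 mm (distance of battery_2 from where it was at the start of the episode above 0.02 m).
It also fails if it takes over 48 s, if anything falls off the work surface, if the arm or the gripper's body presses on something with over 40 N, if the wrist force passes 120 N, or if a joint passes its speed limit or range.

### The arm

A 6-joint arm with a two-finger parallel gripper is mounted at the origin on a cart in front of the work surface, level with it; the furniture and walls round the work are solid. World frame = base frame: x ahead of the robot, y to its left, z up, the work surface at z = 0. Lengths are in m, angles in rad, forces in N, time in s.
With the tool pointing down it reaches from about 0.275 to 0.975 m from the base axis. Payload 8.4 kg.
Tool frame: the origin (TCP) lies at the very end of the fingers, on their centre line; the grasp point (between the pads) lies bot.pinch_z behind it (bot.pinch_z is the distance from the TCP to the grasp point, in m); z points along the fingers, y is the line along which they close (so a half turn about z gives the same grasp; the last joint's range is limited). The gripper opens to 92 mm and grips with 3 to 60 N. Pads are 20 mm wide; open, the fingers measure 128 mm over their backs; the gripper's body (75 mm by 189 mm) begins 69 mm behind the grasp point.
Start: joints at [1.132, 0.353, 1.633, -0, 1.155, -0.002], TCP at [0.264, 0.566, 0.215] pointing down, gripper open.
Joint ranges: [-2.63, 2.63], [-0.92, 2.1], [0.06, 2.66], [-1.3, 4.44], [0, 2.69], [-3.02, 3.02]. Speed limits (rad/s): [2.22, 2.22, 2.79, 3.14, 3.14, 3.14].

### API

Orientations are given as a rotation vector (axis times angle).
In Python, from plant import bot, viewer gives the robot as it stands. The module is installed in compiled form; this text tells all that it offers.
- The arm moves only by the shell command python3 -m inch 'ROWS' [FORCE]. ROWS is JSON, a list of rows, each a list of 5 numbers: the opening, from 0 (shut) to 1 (fully open), then the shift along the tool's x, y, z in m, then the turn about the tool's z in rad. In form: [[claw, dx, dy, dz, turn], ...]. A call has 1 to 8 rows; each row shifts and turns the commanded pose from where the row before left it, along the tool's axes as they then stand; what a row does not reach is not made up. A row lasts 1/8 s, in which the tool goes at most 62.5 mm and 10.7 degrees, less where a joint would pass 70% of its speed; a pose out of reach is approached as far as the arm can. A call is refused whole if a number of a shift passes 0.0625 or a number of a turn 0.188, either way. A call with a gripper value outside its range is refused whole. The fingers move at their own pace and stop on an object; FORCE is the grip in N (left out, the last holds). Time passes only in rows, so rows that do not move let the fingers close. It gives the time, the measured TCP pose, the force, the opening and the grip force at its end, in the units of the state.
- bot.state(): the state, without advancing time (a new reading comes with each control period).
- viewer.capture(name): name is "scene" or "top"; returns (picture, depth): 400x640x3 uint8, red, green, blue; 400x640 float32, m along the optical axis (not along the pixel's ray), 0 where there is no reading.
- viewer.get_calibration(name): a dict with "fx", "fy", "cx", "cy" (pixels), "pose" (4x4, takes a point from camera to world coordinates). Camera axes: x right, y down, z forward; pixel columns grow to the right and rows downward; lengths in m; the calibration is good to about 2 mm. A picture is of the moment at which its call begins. get_calibration takes no time and is no camera call.
- bot.hand_in(): hands the job in; it is judged then, once.
The state is a dict: "t": time; "q": joint angles; "qd": joint speeds; "joint_torque": joint torques, N m; "tcp_pos": TCP position; "eef_rot": TCP orientation; "force": force on the tool from outside, world axes, zero at the start; "moment": the same for the moment, N m; "width": opening from 0.0 (shut) to 1.0 (fully open); "grasp_force": force on a finger pad.
Only numpy, scipy, OpenCV 4.12 (cv2) and the standard library are available. Lean on these libraries where they do the work, as an engineer would, in place of code of your own. Each camera call takes 0.05 s, during which the arm holds its last target. There are 200 camera calls.

## Working session

There is one attempt and no reset: what is moved stays moved. The work goes in short steps, Python scripts to look and compute and a shell command to move; the robot and the scene stay as the last step left them, time stands still between calls to the robot, and variables do not carry over. Pictures are saved under pics/ and viewed, at most 10 in all, crops included, and the job is handed in when it is done.

```bash
mkdir -p pics; python3 - <<'E'
from plant import bot, viewer
import cv2,numpy as np
for n in("scene","top"):
    p,d=viewer.capture(n); cv2.imwrite(f"pics/{n}0.png",p[:,:,::-1]); np.save(f"pics/{n}0.npy",d)
    c=viewer.get_calibration(n); print(n,c['fx'],c['cx'],c['cy'],np.round(c['pose'],3).tolist())
s=bot.state(); print({k:np.round(v,3).tolist() for k,v in s.items()}, bot.pinch_z)
E
```

```text
scene 394.9583702464557 319.33201850583566 200.18631079986503 [[0.525, -0.444, 0.726, -0.347], [-0.851, -0.288, 0.439, -0.55], [0.014, -0.848, -0.529, 0.779], [0.0, 0.0, 0.0, 1.0]]
top 408.4650828889246 318.226311164183 201.67568018493603 [[-0.003, -0.989, 0.149, 0.42], [-1.0, 0.002, -0.006, 0.012], [0.006, -0.149, -0.989, 1.308], [0.0, 0.0, 0.0, 1.0]]
{'t': 0.1, 'q': [1.132, 0.354, 1.634, -0.0, 1.155, -0.002], 'qd': [0.003, -0.002, -0.001, 0.002, 0.003, -0.001], 'joint_torque': [-0.001, -59.49, -33.494, 0.07, 0.018, -0.0], 'tcp_pos': [0.264, 0.566, 0.214], 'eef_rot': [-0.681, -3.067, 0.002], 'force': [-0.019, 0.086, -0.128], 'moment': [-0.003, 0.003, 0.005], 'grasp_force': 0.0, 'width': 1.002} 0.0187
```

View pics/scene0.png

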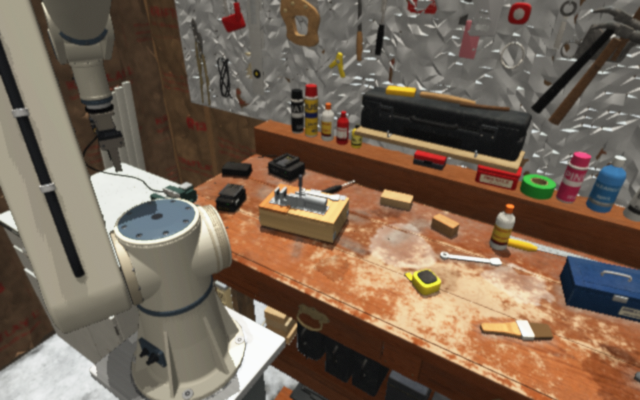

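View pics/top0.png

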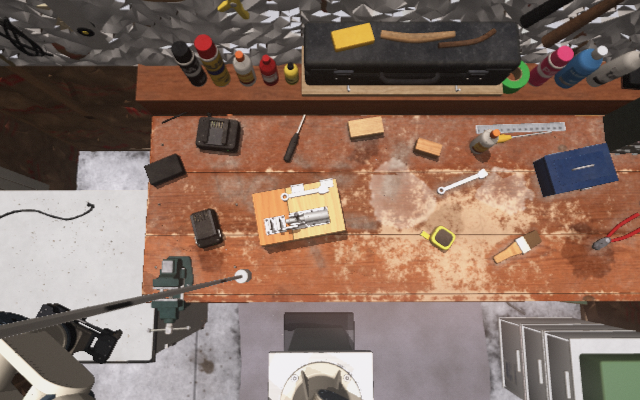

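Scene: the chest is at about (305,212). In the top view it sits at about (299,212), with the spanner at (308,190), the bolt at about (297,220), the battery at (206,228) and the tape measure at (440,238). I'll enlarge the chest next.

```bash
cat > h.py <<'E'
from plant import bot, viewer
import cv2,numpy as np
def ray(n,u,v,z):
    c=viewer.get_calibration(n);P=c['pose'];d=P[:3,:3]@[(u-c['cx'])/c['fx'],(v-c['cy'])/c['fy'],1]
    return P[:3,3]+d*(z-P[2,3])/d[2]
def cloud(n,d):
    c=viewer.get_calibration(n);v,u=np.mgrid[:400,:640]
    p=np.stack([(u-c['cx'])/c['fx']*d,(v-c['cy'])/c['fy']*d,d],-1)
    return p@c['pose'][:3,:3].T+c['pose'][:3,3]
def proj(n,p):
    c=viewer.get_calibration(n);q=c['pose'][:3,:3].T@(np.array(p)-c['pose'][:3,3])
    return c['fx']*q[0]/q[2]+c['cx'],c['fy']*q[1]/q[2]+c['cy']
E
python3 - <<'E'
from h import *
a=cv2.imread("pics/top0.png")[170:255,240:360]; b=cv2.imread("pics/scene0.png")[165:250,250:360]
A=cv2.resize(a,None,fx=6.6,fy=6.6,interpolation=cv2.INTER_CUBIC);cv2.imwrite("pics/tc.png",A)
cv2.imwrite("pics/sc.png",cv2.resize(b,None,fx=7,fy=7,interpolation=cv2.INTER_CUBIC))
P=cloud("top",np.load("pics/top0.npy"))
z=P[...,2]; m=np.zeros(z.shape,bool); m[170:255,240:360]=1
m&=abs(z-.085)<.006
k=m.astype(np.uint8); 
pts=P[m][:,:2].astype(np.float32); print(len(pts),z[m].mean(), cv2.minAreaRect(pts))
for nm,n in(("t","top"),("s","scene")):
    P=cloud(n,np.load(f"pics/{n}0.npy"));q=P[150:260,230:380].reshape(-1,3);q=q[(q[:,2]>.105)&(q[:,0]<.65)]
    print(n,len(q)); i=np.argsort(-q[:,2])[:25]; print(np.round(q[i],3).tolist())
E
```

```text
3708 0.08488373064871632 ((0.5780006051063538, 0.06504838168621063), (0.1656385064125061, 0.2600081264972687), 10.357285499572754)
top 595
[[0.42, 0.012, 1.308], [0.42, 0.012, 1.308], [0.42, 0.012, 1.308], [0.42, 0.012, 1.308], [0.42, 0.012, 1.308], [0.42, 0.012, 1.308], [0.42, 0.012, 1.308], [0.42, 0.012, 1.308], [0.42, 0.012, 1.308], [0.42, 0.012, 1.308], [0.42, 0.012, 1.308], [0.42, 0.012, 1.308], [0.42, 0.012, 1.308], [0.42, 0.012, 1.308], [0.42, 0.012, 1.308], [0.42, 0.012, 1.308], [0.42, 0.012, 1.308], [0.42, 0.012, 1.308], [0.42, 0.012, 1.308], [0.42, 0.012, 1.308], [0.42, 0.012, 1.308], [0.42, 0.012, 1.308], [0.42, 0.012, 1.308], [0.42, 0.012, 1.308], [0.42, 0.012, 1.308]]
scene 628
[[-0.347, -0.55, 0.779], [-0.347, -0.55, 0.779], [-0.347, -0.55, 0.779], [-0.347, -0.55, 0.779], [-0.347, -0.55, 0.779], [-0.347, -0.55, 0.779], [-0.347, -0.55, 0.779], [-0.347, -0.55, 0.779], [-0.347, -0.55, 0.779], [-0.347, -0.55, 0.779], [-0.347, -0.55, 0.779], [-0.347, -0.55, 0.779], [-0.347, -0.55, 0.779], [-0.347, -0.55, 0.779], [-0.347, -0.55, 0.779], [-0.347, -0.55, 0.779], [-0.347, -0.55, 0.779], [-0.347, -0.55, 0.779], [-0.347, -0.55, 0.779], [-0.347, -0.55, 0.779], [-0.347, -0.55, 0.779], [-0.347, -0.55, 0.779], [-0.347, -0.55, 0.779], [-0.347, -0.55, 0.779], [-0.347, -0.55, 0.779]]
```

View pics/tc.png

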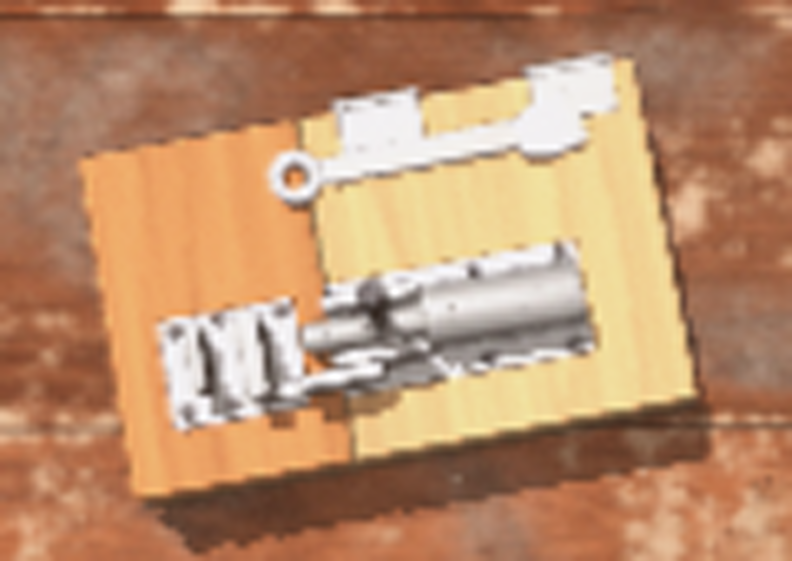

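View pics/sc.png

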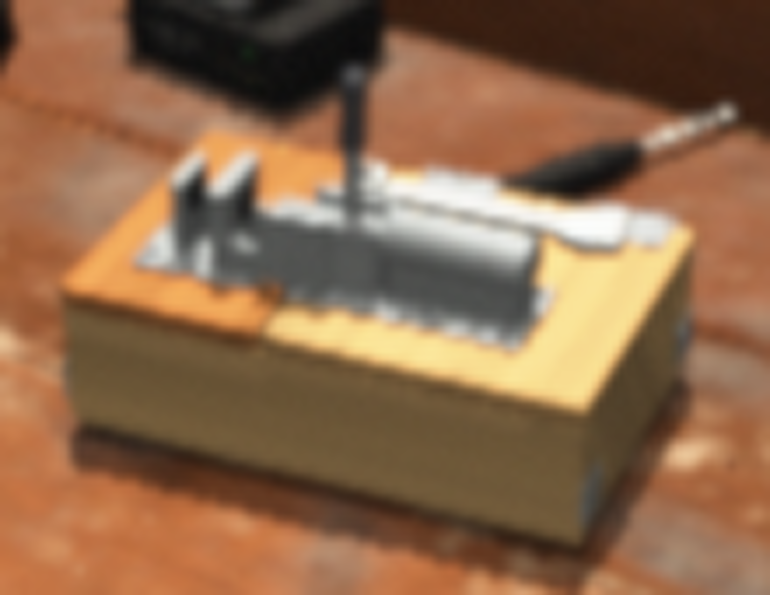

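The top crop shows the dark handle at about (378,295), the bolt tube to its right and the keeper's two blocks at (215,360) and (270,355). The scene crop shows the handle upright: tip at about (353,72), base at about (355,235).

```bash
python3 - <<'E'
from h import *
th=np.radians(10.36);c0=np.array([.578,.065]);R=np.array([[np.cos(th),-np.sin(th)],[np.sin(th),np.cos(th)]])
for n in("top","scene"):
    d=np.load(f"pics/{n}0.npy");P=cloud(n,d);q=P[(d>0)];q=q[np.linalg.norm(q[:,:2]-c0,axis=1)<.17]
    l=(q[:,:2]-c0)@R; q=np.c_[l,q[:,2]]
    m=(q[:,2]>.122)&(abs(l[:,0])<.1)&(abs(l[:,1])<.14);q=q[m]
    h=q[q[:,2]>.14];print(n,len(q),len(h));h=h[np.argsort(h[:,2])];print(np.round(h*1000).astype(int)[::max(1,len(h)//30)].tolist())
    t=q[(q[:,2]<.14)];
    for y in np.arange(-.13,.13,.01):
        s=t[(t[:,1]>=y)&(t[:,1]<y+.01)]
        if len(s):print(round(y,2),len(s),np.round(np.r_[s[:,0].min(),s[:,0].max(),np.median(s,0)]*1000))
print("tip",ray("scene",300.4,175,.2),ray("top",297.3,214.5,.19))
E
```

```text
top 366 28
[[-29, 3, 145], [-30, 8, 158], [-31, 5, 159], [-29, 2, 167], [-28, 10, 169], [-27, 1, 172], [-29, 7, 173], [-29, 4, 173], [-28, 4, 182], [-26, 0, 183], [-17, 2, 184], [-27, 9, 184], [-28, 6, 184], [-20, -1, 185], [-21, 11, 186], [-16, 7, 187], [-25, 8, 189], [-19, 10, 189], [-17, 4, 189], [-20, 5, 190], [-20, 7, 190], [-23, 2, 190], [-24, 0, 190], [-26, 6, 192], [-23, 8, 192], [-23, 5, 193], [-21, 2, 195], [-27, 3, 196]]
-0.09 15 [-39. -16. -28. -82. 126.]
-0.08 23 [-39. -17. -29. -76. 127.]
-0.07 25 [-40. -18. -28. -65. 126.]
-0.06 26 [-40. -17. -28. -55. 127.]
-0.05 24 [-39. -17. -29. -45. 129.]
-0.04 26 [-38. -15. -28. -35. 126.]
-0.03 25 [-38. -18. -27. -25. 127.]
-0.02 20 [-40. -12. -28. -16. 126.]
-0.01 13 [-44. -14. -38.  -6. 125.]
-0.0 11 [-47. -27. -39.   5. 124.]
0.01 18 [-50. -13. -40.  16. 125.]
0.02 23 [-50. -12. -41.  25. 126.]
0.03 12 [-51. -24. -46.  36. 126.]
0.04 2 [-50. -47. -48.  42. 128.]
0.05 13 [-50. -15. -32.  58. 131.]
0.06 35 [-49. -13. -31.  64. 132.]
0.08 23 [-42. -14. -27.  87. 127.]
0.09 4 [-40. -23. -32.  91. 129.]
scene 234 56
[[-30, 1, 142]
[... 833 characters left out ...]
 8 [-41. -29. -35. -83. 125.]
-0.08 10 [-42. -21. -34. -74. 126.]
-0.07 11 [-42. -26. -33. -65. 126.]
-0.06 10 [-44. -21. -33. -56. 126.]
-0.05 13 [-43. -20. -33. -45. 125.]
-0.04 10 [-44. -27. -35. -36. 126.]
-0.03 13 [-46. -19. -32. -26. 125.]
-0.02 7 [-40. -19. -34. -17. 126.]
-0.01 3 [-43. -42. -43.  -4. 124.]
-0.0 18 [-52. -29. -31.   4. 130.]
0.01 8 [-53. -17. -49.  15. 123.]
0.02 10 [-54. -20. -48.  26. 125.]
0.03 6 [-53. -49. -51.  35. 126.]
0.04 3 [-53. -47. -51.  43. 124.]
0.05 11 [-49. -18. -28.  59. 128.]
0.06 22 [-53. -16. -35.  64. 130.]
0.08 12 [-45. -14. -33.  87. 125.]
0.09 3 [-43. -13. -20.  91. 123.]
tip [0.54081102 0.05699105 0.2       ] [0.55328366 0.06237812 0.19      ]
```

Chest: centre (0.578, 0.065), yaw 10.4°. The bolt's axis is at local x −28 mm. The handle is at local y +4 mm, and the stop's face looks to be at about local y +55 mm. With the tool turned −0.62 rad, tool x points along chest −x and tool y along chest +y.

```bash
python3 -m inch '[[0.6,0,0,-0.005,-0.155],[0.6,0,0,-0.005,-0.155],[0.6,0,0,-0.005,-0.155],[0.6,0,0,0,-0.154],[0.6,-0.014,-0.039,0,0],[0.6,-0.014,-0.039,0,0],[0.6,-0.014,-0.039,0,0],[0.6,-0.014,-0.039,0,0]]' 8
python3 -m inch '[[0.6,-0.014,-0.039,0,0],[0.6,-0.014,-0.039,0,0],[0.6,-0.014,-0.039,0,0],[0.6,-0.014,-0.039,0,0],[0.6,-0.014,-0.039,0,0],[0.6,-0.014,-0.039,0,0],[0.6,-0.014,-0.039,0,0],[0.6,0,0,0,0]]'
cat > loc.py <<'E'
from h import *
th=np.radians(10.36);c0=np.array([.578,.065]);R=np.array([[np.cos(th),-np.sin(th)],[np.sin(th),np.cos(th)]])
from scipy.spatial.transform import Rotation as Ro
def st():
    s=bot.state();M=Ro.from_rotvec(s['eef_rot']).as_matrix()
    print("t",round(s['t'],2),"local",np.round(np.r_[(np.array(s['tcp_pos'][:2])-c0)@R,s['tcp_pos'][2]]*1000,1),"toolY deg",round(np.degrees(np.arctan2(M[1,1],M[0,1])),1),"z",np.round(M[:,2],3),"Floc",np.round(np.r_[np.array(s['force'][:2])@R,s['force'][2]],2),"w",np.round(s['width'],3),"g",np.round(s['grasp_force'],1),"q",np.round(s['q'],2))
if __name__=="__main__": st()
E
python3 loc.py
```

```text
t: 1.1
tcp_pos: [0.3481, 0.4217, 0.2293]
eef_rot: [0.286, -3.128, 0.001]
force: [1.0, 0.6, -0.4]
width: 0.6
grasp_force: 0.0
t: 2.1
tcp_pos: [0.4944, 0.1704, 0.2294]
eef_rot: [0.281, -3.129, 0.001]
force: [-0.1, -0.2, -0.6]
width: 0.601
grasp_force: 0.0
t 2.1 local [-63.3 118.7 229.4] toolY deg 100.3 z [-0. -0. -1.] Floc [-0.16 -0.13 -0.59] w 0.601 g 0.0 q [ 0.33  0.18  1.83 -0.    1.13 -1.42]
```

```bash
python3 -m inch '[[0.6,-0.0125,-0.038,0,0],[0.6,-0.0125,-0.038,0,0],[0.6,-0.0125,-0.038,0,0],[0.6,0,0,0,0],[0.6,0,0,0,0]]'
python3 - <<'E'
from loc import *
st()
p,d=viewer.capture("scene"); cv2.imwrite("pics/s1.png",cv2.resize(p[130:230,240:370,::-1],None,fx=6,fy=6,interpolation=cv2.INTER_CUBIC))
E
```

```text
t: 2.72
tcp_pos: [0.5504, 0.068, 0.2293]
eef_rot: [0.286, -3.128, -0.001]
force: [-0.6, -0.3, 0.4]
width: 0.602
grasp_force: 0.0
t 2.73 local [-26.6   7.9 229.3] toolY deg 100.4 z [-0.001  0.    -1.   ] Floc [-0.68 -0.2   0.4 ] w 0.602 g 0.0 q [ 0.12  0.23  1.77  0.    1.14 -1.63]
```

View pics/s1.png

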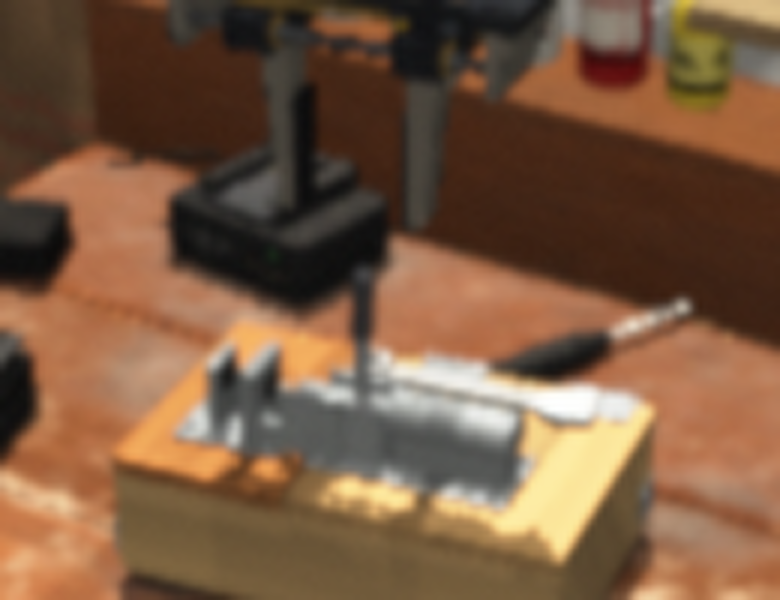

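The picture shows the fingers at (290,200) and (420,215), straddling the handle at (362,280). I'll descend and close.

```bash
python3 -m inch '[[0.6,0,-0.001,0.018,0],[0.6,0,-0.001,0.018,0],[0.6,0,-0.001,0.018,0],[0.6,0,0,0.018,0],[0.6,0,0,0.001,0],[0.6,0,0,0,0]]'; python3 loc.py
python3 -m inch '[[0.08,0,0,0,0],[0.08,0,0,0,0],[0.08,0,0,0,0],[0.08,0,0,0,0],[0.08,0,0,0,0],[0.08,0,0,0,0]]' 15; python3 loc.py
```

```text
t: 3.52
tcp_pos: [0.5519, 0.064, 0.1566]
eef_rot: [-0.286, 3.129, -0.0]
force: [-0.5, -0.3, -0.0]
width: 0.599
grasp_force: 0.0
t 3.52 local [-25.9   3.8 156.6] toolY deg 100.4 z [ 0. -0. -1.] Floc [-0.51 -0.19 -0.02] w 0.599 g 0.0 q [ 0.11  0.31  1.84 -0.    0.99 -1.64]
t: 4.28
tcp_pos: [0.5514, 0.0663, 0.1568]
eef_rot: [0.285, -3.129, -0.006]
force: [-3.3, 11.4, 2.5]
width: 0.138
grasp_force: 15.0
t 4.28 local [-26.    6.1 156.8] toolY deg 100.4 z [-0.     0.004 -1.   ] Floc [-1.17 11.78  2.49] w 0.138 g 15.0 q [ 0.11  0.31  1.84  0.    0.99 -1.64]
```

The pinch is good: width 13 mm. The +y force shows the handle is about 2.3 mm left of the commanded pose, and the arm yields at about 5 N/mm. I'll slide to about 30 mm, then feel for the stop.

```bash
python3 -m inch '[[0.08,0,0.005,0,0],[0.08,0,0.005,0,0],[0.08,0,0.005,0,0],[0.08,0,0.005,0,0],[0.08,0,0.005,0,0],[0.08,0,0.004,0,0],[0.08,0,0.003,0,0],[0.08,0,0,0,0]]'>/dev/null; python3 loc.py
```

```text
t 5.28 local [-26.   34.7 156.8] toolY deg 100.5 z [ 0.001 -0.002 -1.   ] Floc [-0.98 -6.14  2.52] w 0.133 g 15.0 q [ 0.17  0.31  1.84 -0.    0.99 -1.58]
```

```bash
for i in 1; do python3 -m inch '[[0.08,0,0.002,0,0],[0.08,0,0.002,0,0],[0.08,0,0,0,0]]'>/dev/null; python3 loc.py; python3 -m inch '[[0.08,0,0.001,0,0],[0.08,0,0.001,0,0],[0.08,0,0,0,0]]'>/dev/null; python3 loc.py;  python3 -m inch '[[0.08,0,0.001,0,0],[0.08,0,0.001,0,0],[0.08,0,0,0,0]]'>/dev/null; python3 loc.py; done
```

```text
t 5.65 local [-25.9  38.5 156.8] toolY deg 100.5 z [ 0.001 -0.002 -1.   ] Floc [-0.96 -6.62  2.44] w 0.132 g 15.0 q [ 0.18  0.31  1.84 -0.    0.99 -1.57]
t 6.03 local [-25.9  40.4 156.8] toolY deg 100.5 z [ 0.001 -0.002 -1.   ] Floc [-0.7  -7.7   3.35] w 0.135 g 15.0 q [ 0.18  0.31  1.84 -0.    0.99 -1.57]
t 6.4 local [-25.9  42.3 156.8] toolY deg 100.5 z [ 0.001 -0.003 -1.   ] Floc [-0.49 -7.    2.6 ] w 0.139 g 15.0 q [ 0.18  0.31  1.84 -0.    0.99 -1.57]
```

```bash
python3 -m inch '[[0.08,0,0.001,0,0],[0.08,0,0.001,0,0],[0.08,0,0,0,0]]'>/dev/null; python3 loc.py; python3 -m inch '[[0.08,0,0.001,0,0],[0.08,0,0.001,0,0],[0.08,0,0,0,0]]'>/dev/null; python3 loc.py
```

```text
t 6.78 local [-25.9  44.3 156.9] toolY deg 100.5 z [ 0.001 -0.003 -1.   ] Floc [-1.11 -8.54  2.79] w 0.137 g 15.0 q [ 0.19  0.31  1.84 -0.    0.99 -1.56]
t 7.15 local [-25.9  46.2 156.9] toolY deg 100.5 z [ 0.001 -0.003 -1.   ] Floc [-0.92 -7.48  3.25] w 0.137 g 15.0 q [ 0.19  0.31  1.84 -0.    0.99 -1.56]
```

```bash
python3 -m inch '[[0.08,0,0.001,0,0],[0.08,0,0,0,0]]'>/dev/null; python3 loc.py; python3 -m inch '[[0.08,0,0.001,0,0],[0.08,0,0,0,0]]'>/dev/null; python3 loc.py
```

```text
t 7.4 local [-25.9  47.2 156.9] toolY deg 100.5 z [ 0.001 -0.003 -1.   ] Floc [-0.55 -8.44  2.67] w 0.136 g 15.0 q [ 0.19  0.31  1.84 -0.    0.99 -1.56]
t 7.65 local [-25.9  48.2 156.8] toolY deg 100.5 z [ 0.001 -0.003 -1.   ] Floc [-0.44 -7.79  2.81] w 0.137 g 15.0 q [ 0.19  0.31  1.84 -0.    0.99 -1.56]
```

```bash
python3 -m inch '[[0.08,0,0.001,0,0],[0.08,0,0,0,0]]'>/dev/null; python3 loc.py; python3 -m inch '[[0.08,0,0.001,0,0],[0.08,0,0,0,0]]'>/dev/null; python3 loc.py
```

```text
t 7.9 local [-25.9  49.2 156.9] toolY deg 100.5 z [ 0.001 -0.003 -1.   ] Floc [-0.29 -7.25  2.8 ] w 0.134 g 15.0 q [ 0.2   0.31  1.84 -0.    0.99 -1.56]
t 8.15 local [-25.9  50.2 156.8] toolY deg 100.5 z [ 0.001 -0.003 -1.   ] Floc [-0.81 -7.67  4.24] w 0.136 g 15.0 q [ 0.2   0.31  1.84 -0.    0.99 -1.55]
```

```bash
python3 -m inch '[[0.08,0,0.001,0,0],[0.08,0,0,0,0]]'>/dev/null; python3 loc.py; python3 -m inch '[[0.08,0,0.001,0,0],[0.08,0,0,0,0]]'>/dev/null; python3 loc.py
```

```text
t 8.4 local [-25.9  51.1 156.9] toolY deg 100.5 z [ 0.001 -0.003 -1.   ] Floc [-0.08 -9.19  3.12] w 0.134 g 15.0 q [ 0.2   0.31  1.84 -0.    0.99 -1.55]
t 8.65 local [-25.9  52.1 156.9] toolY deg 100.5 z [ 0.001 -0.003 -1.   ] Floc [-1.08 -8.24  2.46] w 0.136 g 15.0 q [ 0.2   0.31  1.84 -0.    0.99 -1.55]
```

```bash
python3 -m inch '[[0.08,0,0.001,0,0],[0.08,0,0,0,0]]'>/dev/null; python3 loc.py; python3 -m inch '[[0.08,0,0.001,0,0],[0.08,0,0,0,0]]'>/dev/null; python3 loc.py
```

```text
t 8.9 local [-25.9  53.1 156.9] toolY deg 100.5 z [ 0.001 -0.003 -1.   ] Floc [ 0.28 -9.16  3.14] w 0.137 g 15.0 q [ 0.2   0.31  1.84 -0.    0.99 -1.55]
t 9.15 local [-25.9  54.1 156.8] toolY deg 100.5 z [ 0.001 -0.003 -1.   ] Floc [-0.09 -8.78  2.46] w 0.138 g 15.0 q [ 0.21  0.31  1.84 -0.    0.99 -1.55]
```

```bash
python3 -m inch '[[0.08,0,0.001,0,0],[0.08,0,0,0,0]]'>/dev/null; python3 loc.py; python3 -m inch '[[0.08,0,0.001,0,0],[0.08,0,0,0,0]]'>/dev/null; python3 loc.py
```

```text
t 9.4 local [-25.9  55.1 156.9] toolY deg 100.5 z [ 0.001 -0.003 -1.   ] Floc [ 0.48 -9.27  3.97] w 0.137 g 15.0 q [ 0.21  0.31  1.84 -0.    0.99 -1.54]
t 9.65 local [-25.9  55.9 156.9] toolY deg 100.5 z [ 0.001 -0.003 -1.   ] Floc [  0.17 -10.03   3.91] w 0.137 g 15.0 q [ 0.21  0.31  1.84 -0.    0.99 -1.54]
```

```bash
python3 -m inch '[[0.08,0,0.001,0,0],[0.08,0,0,0,0]]'>/dev/null; python3 loc.py
```

```text
t 9.9 local [-25.9  56.2 156.9] toolY deg 100.5 z [ 0.001 -0.004 -1.   ] Floc [ -0.23 -13.37   3.42] w 0.136 g 15.0 q [ 0.21  0.31  1.84 -0.01  0.99 -1.54]
```

```bash
python3 -m inch '[[0.08,0,0.0005,0,0],[0.08,0,0,0,0]]'>/dev/null; python3 loc.py
```

```text
t 10.15 local [-25.9  56.3 156.9] toolY deg 100.5 z [ 0.001 -0.005 -1.   ] Floc [ -0.12 -14.42   3.13] w 0.135 g 15.0 q [ 0.21  0.31  1.84 -0.01  0.99 -1.54]
```

The stop is met at local y ≈ 56 mm (slide ≈ 0.050): the force rose from 9 to 14 N with no further motion. I'll ease back 3 mm, which leaves about 1.7 mm to the stop, and start the arc.

```bash
python3 -m inch '[[0.08,0,-0.0015,0,0],[0.08,0,-0.0015,0,0],[0.08,0.002,0,0,0],[0.08,0.006,0,0.0003,0],[0.08,0.006,0,0.001,0],[0.08,0.0058,0,0.0015,0],[0.08,0.0056,0,0.002,0],[0.08,0,0,0,0]]'>/dev/null; python3 loc.py
```

```text
t 11.15 local [-50.9  54.7 152.6] toolY deg 100.5 z [ 0.002 -0.002 -1.   ] Floc [-0.66 -8.18  5.97] w 0.138 g 15.0 q [ 0.21  0.28  1.9  -0.    0.97 -1.54]
```

```bash
python3 -m inch '[[0.08,0.0054,0,0.0026,0],[0.08,0.0051,0,0.0031,0],[0.08,0.0048,0,0.0036,0],[0.08,0,0,0,0]]'>/dev/null; python3 loc.py
```

```text
t 11.65 local [-66.9  54.8 142.7] toolY deg 100.5 z [ 0.001 -0.002 -1.   ] Floc [-1.4  -7.87  2.78] w 0.133 g 15.0 q [ 0.21  0.27  1.94 -0.    0.94 -1.54]
```

```bash
python3 -m inch '[[0.08,0.0044,0,0.0041,0],[0.08,0.004,0,0.0045,0],[0.08,0,0,0,0]]'>/dev/null; python3 loc.py
```

```text
t 12.03 local [-75.6  54.8 133.9] toolY deg 100.5 z [ 0.    -0.002 -1.   ] Floc [-2.2  -7.96  2.31] w 0.136 g 15.0 q [ 0.21  0.27  1.96 -0.    0.91 -1.54]
```

The angle is about 0.9 rad with low forces, so it is past the ledge and into the notch. I'll carry on down.

```bash
python3 -m inch '[[0.08,0.0035,0,0.0049,0],[0.08,0.003,0,0.0052,0],[0.08,0.0024,0,0.0055,0],[0.08,0.0019,0,0.0057,0],[0.08,0,0,0,0]]'>/dev/null; python3 loc.py
```

```text
t 12.65 local [-87.   54.9 112.1] toolY deg 100.5 z [-0.001 -0.003 -1.   ] Floc [-2.06 -8.48  1.14] w 0.138 g 15.0 q [ 0.21  0.28  2.   -0.    0.86 -1.54]
```

```bash
python3 -m inch '[[0.08,0.0013,0,0.0058,0],[0.08,0.0007,0,0.004,0],[0.08,0,0,0.003,0],[0.08,0,0,0,0]]'>/dev/null; python3 loc.py
```

```text
t 13.15 local [-89.4  54.9  99.3] toolY deg 100.5 z [-0.002 -0.003 -1.   ] Floc [-3.53 -9.72  0.94] w 0.14 g 15.0 q [ 0.21  0.3   2.01 -0.    0.83 -1.54]
```

```bash
python3 -m inch '[[0.08,0,0,0.0015,0],[0.08,0,0,0.001,0],[0.08,0,0,0,0]]'>/dev/null; python3 loc.py
```

```text
t 13.53 local [-89.5  54.9  96.9] toolY deg 100.5 z [-0.002 -0.003 -1.   ] Floc [-3.89 -8.92  2.2 ] w 0.135 g 15.0 q [ 0.21  0.3   2.02 -0.    0.82 -1.54]
```

```bash
python3 -m inch '[[0.08,0,-0.001,0,0],[0.08,0,-0.001,0,0],[0.08,0,-0.001,0,0],[0.08,0,-0.001,0,0],[0.08,0,-0.001,0,0],[0.08,0,0,0,0]]'>/dev/null; python3 loc.py
python3 -m inch '[[0.45,0,0,0,0],[0.45,0,0,0,0],[0.45,0,0,0,0],[0.45,0,0,0,0]]'>/dev/null; python3 loc.py
```

```text
t 14.28 local [-89.5  50.6  96.9] toolY deg 100.4 z [-0.003 -0.002 -1.   ] Floc [-3.96 -4.96  1.72] w 0.133 g 15.0 q [ 0.2   0.3   2.02 -0.    0.82 -1.55]
t 14.78 local [-87.9  51.3  97.3] toolY deg 100.4 z [ 0.  0. -1.] Floc [ 0.24  0.27 -0.11] w 0.447 g 0.0 q [ 0.2   0.3   2.02  0.    0.82 -1.55]
```

Released with no contact force. I'll lift straight up and look.

```bash
python3 -m inch '[[0.45,0,0,-0.01,0],[0.45,0,0,-0.02,0],[0.45,0,0,-0.04,0],[0.45,0,0,-0.05,0],[0.45,0,0.03,-0.04,0],[0.45,0,0.06,0,0],[0.45,0,0.06,0,0],[0.45,0,0,0,0]]'>/dev/null
python3 - <<'E'
from loc import *
st()
p,d=viewer.capture("scene"); a=cv2.resize(p[165:250,250:360,::-1],None,fx=3.6,fy=3.6,interpolation=cv2.INTER_CUBIC)
p,d=viewer.capture("top"); b=cv2.resize(p[170:255,240:350,::-1],None,fx=3.6,fy=3.6,interpolation=cv2.INTER_CUBIC)
cv2.imwrite("pics/end.png",np.hstack([a,b]))
E
```

```text
t 15.78 local [-88.5 204.7 258.1] toolY deg 100.7 z [ 0.001  0.001 -1.   ] Floc [ 0.34 -1.    0.08] w 0.452 g 0.0 q [ 0.5   0.14  1.81  0.    1.19 -1.26]
```

View pics/end.png

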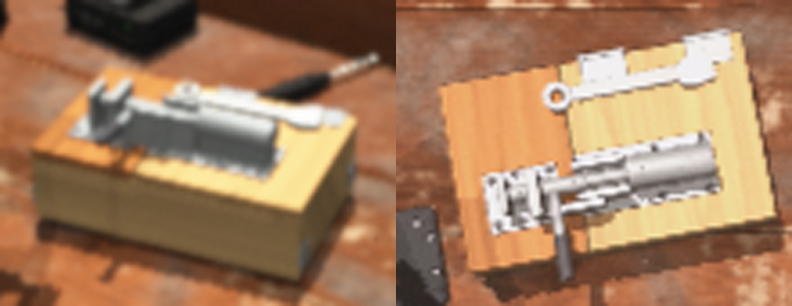

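The handle now lies towards the robot at about (563,250) in the right half, and the spanner is unmoved. I'll check its height and y by depth before handing in.

```bash
python3 - <<'E'
from loc import *
q=[]
for n in("top","scene"):
    for k in range(2):
        p,d=viewer.capture(n);P=cloud(n,d)[d>0];l=np.c_[(P[:,:2]-c0)@R,P[:,2]]
        m=(l[:,0]>-.11)&(l[:,0]<-.068)&(abs(l[:,1]-.04)<.06)&(l[:,2]>.1)&(l[:,2]<.16);h=l[m]
        f=np.polyfit(h[:,0],h[:,2],1);print(n,m.sum(),np.round(np.median(h,0)*1000,1),"ymin/max",np.round(h[:,1].min()*1000),np.round(h[:,1].max()*1000),"top z",np.round(np.percentile(h[:,2],90)*1000,1),"slope",f[0])
st()
E
```

```text
top 55 [-86.6  47.8 123.3] ymin/max 42.0 54.0 top z 126.6 slope -0.03937066488675514
top 56 [-86.3  47.8 123.5] ymin/max 41.0 54.0 top z 126.7 slope -0.03961900571301965
scene 32 [-92.6  46.2 120.6] ymin/max 42.0 53.0 top z 124.6 slope 0.04346981502300503
scene 33 [-93.8  45.9 120.4] ymin/max 43.0 52.0 top z 124.4 slope -0.01810672026940399
t 16.07 local [-88.2 200.  257.4] toolY deg 100.3 z [ 0. -0. -1.] Floc [ 0.37  0.32 -0.26] w 0.449 g 0.0 q [ 0.49  0.14  1.81 -0.    1.19 -1.26]
```

```bash
python3 -c "
from plant import bot
print(bot.hand_in())"
```

```text
the job is handed in; nothing more can be done
None
```

The chest is locked and handed in at about 16 s, though the hand-in returned no verdict: the bolt met its stop at about 50 mm, the handle is level in the notch with the bolt about 44 mm across, and the spanner looks unmoved; I kept clear of the tape measure and battery but did not re-check them.

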